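Put three mixed-up condiments back on their own mats

ROBOT

A 6-joint arm with a two-finger parallel gripper is mounted at the origin on a cart in front of the work surface, level with it; the furniture and walls round the work are solid. World frame = base frame: x ahead of the robot, y to its left, z up, the work surface at z = 0. Lengths are in mm, angles in rad, forces in N, time in s.
With the tool pointing down it reaches from about 300 to 875 mm from the base axis. Payload 6.4 kg.
Tool frame: the origin (TCP) lies midway between the tips of the shut fingers; the grasp point (between the pads) lies 19 mm behind it; z points along the fingers, y is the line along which they close (so a half turn about z gives the same grasp; the last joint's range is limited). The gripper opens to 88 mm and grips with 3 to 60 N. Pads are 18 mm wide; open, the fingers measure 123 mm over their backs; the gripper's body (75 mm by 187 mm) begins 45 mm behind the grasp point.
Start: joints at [-1.377, 0.181, 1.607, -0, 1.354, -0.206], TCP at [223.827, -529.663, 238.714] pointing down, gripper open.
Joint ranges: [-2.99, 2.99], [-0.89, 2.07], [0.3, 2.58], [-1.14, 4.28], [0, 2.63], [-3.12, 3.12]. Speed limits (rad/s): [2.57, 2.57, 3.01, 3.14, 3.14, 3.14].

INTERFACE

Orientations are given as a unit quaternion [x, y, z, w].
In Python, from cell import robot gives the robot as it stands.
- The arm moves only by the shell command python3 -m crank 'ROWS' [FORCE]. ROWS is JSON, a list of rows, each an object of numbers: "ax", "ay", "az": the turn, a rotation vector about the tool's x, y, z in rad; "x", "y", "z": the shift along the tool's x, y, z in m; "hand": the finger opening in m, from 0 to 0.0881. In form: [{"ax": .., "ay": .., "az": .., "x": .., "y": .., "z": .., "hand": ..}, ...]. A call has exactly 10 rows; each row shifts and turns the commanded pose from where the row before left it, along the tool's axes as they then stand; what a row does not reach is not made up. A row lasts 1/10 s, in which the tool goes at most 50 mm and 8.59 degrees, less where a joint would pass 70% of its speed; a pose out of reach is approached as far as the arm can. A call with a gripper value outside its range is refused whole. The fingers move at their own pace and stop on an object; FORCE is the grip in N (left out, the last holds). Time passes only in rows, so rows that do not move let the fingers close, or fill a call up. It gives the time, the measured TCP pose, the force, the opening and the grip force at its end, in the units of the state.
- robot.get_state(): the state, without advancing time (a new reading comes with each control period).
- robot.camera(name): name is "side" or "top"; returns a dict with "image" (480x640x3 uint8, red, green, blue), "z_map" (480x640 float32, mm along the optical axis (not along the pixel's ray), 0 where there is no reading), "mtx" (3x3 intrinsics, pixels), "R" (3x3) and "t" (3): a world point X has camera coordinates R X + t. Camera axes: x right, y down, z forward; pixel columns grow to the right and rows downward; lengths in mm; the calibration is good to about 2 mm. A picture is of the moment at which its call begins.
- robot.finish_job(): hands the job in; it is judged then, once.
The state is a dict: "time": time; "joints": joint angles; "qvel": joint speeds; "joint_efforts": joint torques, N m; "eef_pos": TCP position; "ee_rot": TCP orientation; "ft_force": force on the tool from outside, world axes, zero at the start; "moment": the same for the moment, N m; "gripper_width": finger opening in mm; "grasp_force": force on a finger pad.
Only numpy, scipy, OpenCV 4.12 (cv2) and the standard library are available. Lean on these libraries where they do the work, as an engineer would, in place of code of your own. Each camera call takes 0.05 s, during which the arm holds its last target. There are 200 camera calls.

TASK

The salt shaker, the pepper mill and the jam jar stand on each other's cork mats: change them round so that each stands upright in the middle of its own mat, the salt shaker on the smallest, the pepper mill on the middle-sized and the jam jar on the largest. Their feet are sticky, so never stand or lay them on the bare worktop; one may wait on the empty little wooden board meanwhile, but all three must end on their mats. Do not tip any of them over, and leave the mug, the jar of nuts and the tin standing where they are.

Things in the scene. Friction and masses are not known exactly. Their poses are not given: they have to be found in the camera images.
- salt_shaker: Glass salt shaker with a grey domed top, the shortest and slimmest of the three: 44 mm diameter up to 66 mm above its foot, then a 34 mm wide top, 90 mm high in all, about 0.1 kg. Loose. Origin at the centre of its foot; z axis up when upright; round, so its yaw does not matter.
- pepper_mill: Dark brown turned wooden pepper mill, the tallest: foot 58 mm across, body 58 mm at its widest up to 115 mm, round head 50 mm across from 116 to 149 mm above its foot (good to grip there, at about 130 mm; the head does not turn), small knob 12 mm wide up to 160 mm. About 0.18 kg. Loose. Origin at the centre of its foot; z axis up when upright; round, so its yaw does not matter.
- jam_jar: Stout glass jam jar with pink contents, a label and a pale lid, the widest of the three: 66 to 69 mm diameter over its whole height, 99 mm high, about 0.42 kg. Loose. Origin at the centre of its foot; z axis up when upright; round, so its yaw does not matter.
- mat_small: Round flat mat of bare cork, fixed to the worktop, diameter 90 mm, 8 mm thick, one of three that differ only in size (90, 120 and 150 mm). Origin at the centre of its underside, on the worktop (z = 0); its top is 8 mm above that. It is the home of the salt shaker; at the start another thing stands near its middle.
- mat_medium: Round flat mat of bare cork, fixed to the worktop, diameter 120 mm, 8 mm thick, one of three that differ only in size (90, 120 and 150 mm). Origin at the centre of its underside, on the worktop (z = 0); its top is 8 mm above that. It is the home of the pepper mill; at the start another thing stands near its middle.
- mat_large: Round flat mat of bare cork, fixed to the worktop, diameter 150 mm, 8 mm thick, one of three that differ only in size (90, 120 and 150 mm). Origin at the centre of its underside, on the worktop (z = 0); its top is 8 mm above that. It is the home of the jam jar; at the start another thing stands near its middle.
- board: Small bare chopping board of pale wood, 130 x 120 mm, 12 mm thick, with a short handle tab (45 mm wide, reaching 91 mm from the origin) on its -y side; fixed to the worktop and empty at the start. Origin at the centre of the 130 x 120 mm part, on its underside at worktop height; its top is 12 mm above that. The place where a thing may wait.
- mug: Bystander: plain pale mug with a handle, 88 x 128 x 100 mm high, loose on the worktop, to be left alone. Origin on its underside in the middle of the 88 x 128 mm outline; the handle points to -y (64 mm out) and the cup is centred 20 mm to +y.
- nut_jar: Bystander: tall clear jar of nuts with a red lid, 80 mm diameter, 141 mm high, loose on the worktop, to be left alone. Origin in the middle of its underside.
- tin: Bystander: short food tin with a fruit label, 75 mm diameter, 58 mm high, loose on the worktop, to be left alone. Origin in the middle of its underside.
Things that resemble listed ones, but are neither listed nor needed, are in the scene too. What is shaped like the mat_large but pink is not meant. What is shaped like the jam_jar but turquoise is not meant.

How it is judged (in metres and radians):
At the end, for the whole second after the job is handed in: Salt shaker on the smallest, pepper mill on the middle-sized and jam jar on the largest mat: each foot's centre within 15 mm of the mat's centre, foot on the mat's top (5 to 12 mm above the worktop), upright within 0.12 rad, released and at rest (horizontal distance between salt_shaker and mat_small below 0.015 m and z of salt_shaker in the frame of mat_small between 0.005 and 0.012 m and angle between each of salt_shaker, pepper_mill, jam_jar's own z axis and vertical below 0.12 rad and linear speed of each of salt_shaker, pepper_mill, jam_jar below 0.02 m/s and horizontal distance between pepper_mill and mat_medium below 0.015 m and z of pepper_mill in the frame of mat_medium between 0.005 and 0.012 m and horizontal distance between jam_jar and mat_large below 0.015 m and z of jam_jar in the frame of mat_large between 0.005 and 0.012 m); the robot touches nothing.
It fails at once if a condiment stood or lay on the bare worktop (its foot's centre under 4 mm above it) (height (world z) of any of salt_shaker, pepper_mill, jam_jar below 0.004 m).
It fails at once if a condiment was tipped over (tilted more than 0.8 rad) (angle between any of salt_shaker, pepper_mill, jam_jar's own z axis and vertical above 0.8 rad).
It fails at once if the mug, the jar of nuts or the tin was shifted more than 25 mm or tipped more than 0.5 rad (distance of any of mug, nut_jar, tin from where it was at the start of the episode above 0.025 m or angle between any of mug, nut_jar, tin's own z axis and vertical above 0.5 rad).
It also fails if it takes over 112 s, if anything falls off the work surface, if the arm or the gripper's body presses on something with over 40 N, if the wrist force passes 120 N, or if a joint passes its speed limit or range.

## Working session

There is one attempt and no reset: what is moved stays moved. The work goes in short steps, Python scripts to look and compute and a shell command to move; the robot and the scene stay as the last step left them, time stands still between calls to the robot, and variables do not carry over. Pictures are saved under pics/ and viewed, at most 14 in all, crops included, and the job is handed in when it is done.

```bash
mkdir -p pics; ls; python3 - <<'E'
from cell import robot
import cv2,numpy as np
s=robot.get_state();print({k:np.round(v,3).tolist() for k,v in s.items()})
for n in("top","side"):
    c=robot.camera(n);cv2.imwrite(f"pics/{n}0.png",c["image"][:,:,::-1]);np.savez(f"pics/{n}0.npz",**c)
    print(n,c["mtx"].round(1).tolist(),(-c["R"].T@c["t"]).round().tolist(),c["R"].round(3).tolist())
E
```

```text
pics
{'time': 0.0, 'joints': [-1.377, 0.182, 1.608, -0.0, 1.354, -0.206], 'qvel': [-0.0, 0.001, 0.002, 0.0, -0.0, -0.001], 'joint_efforts': [-0.001, -43.387, -34.185, 0.07, 0.039, -0.0], 'eef_pos': [223.729, -529.133, 237.842], 'ee_rot': [0.98, 0.199, 0.0, -0.001], 'ft_force': [0.128, -0.057, -0.928], 'moment': [-0.002, 0.021, -0.0], 'grasp_force': 0.0, 'gripper_width': 87.972}
top [[441.7, 0.0, 325.7], [0.0, 441.7, 246.8], [0.0, 0.0, 1.0]] [419.0, 5.0, 1070.0] [[0.004, -1.0, 0.029], [-0.981, -0.01, -0.195], [0.195, -0.028, -0.98]]
side [[557.2, 0.0, 314.2], [0.0, 557.2, 233.9], [0.0, 0.0, 1.0]] [-32.0, 739.0, 1101.0] [[-0.763, -0.647, -0.002], [-0.478, 0.566, -0.672], [0.436, -0.512, -0.74]]
```

View pics/top0.png

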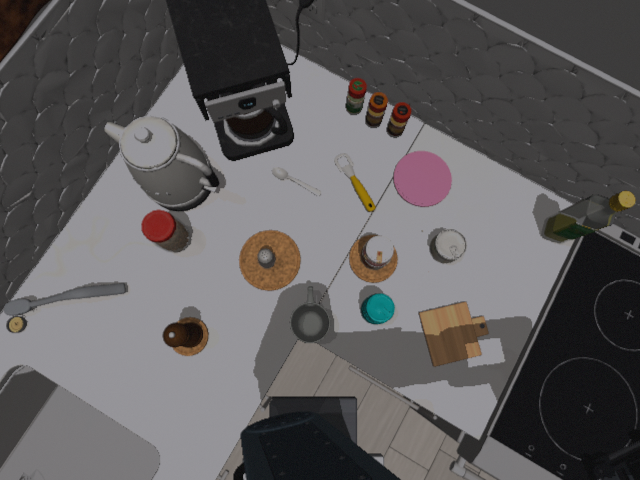

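View pics/side0.png

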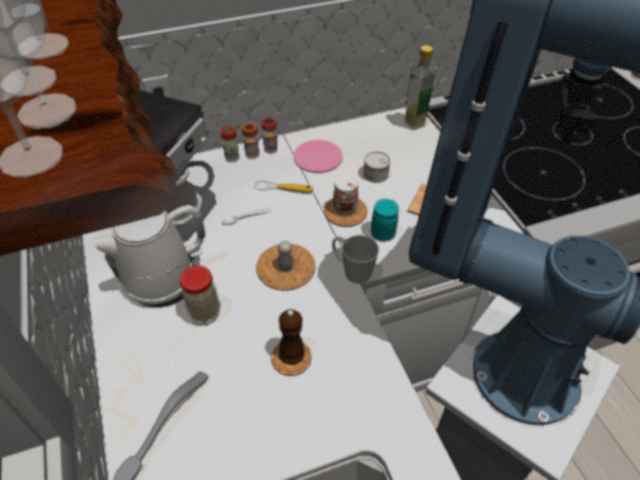

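```bash
cat > h.py <<'E'
import numpy as np,cv2
from scipy.optimize import least_squares
def load(n,i=0): return dict(np.load(f"pics/{n}{i}.npz"))
def cloud(c):
    v,u=np.mgrid[:480,:640]; r=np.stack([u,v,np.ones_like(u)],-1)@np.linalg.inv(c["mtx"]).T
    return (r*c["z_map"][...,None]-c["t"])@c["R"]
def cast(c,uv,z):
    uv=np.atleast_2d(uv).astype(float); d=np.c_[uv,np.ones(len(uv))]@np.linalg.inv(c["mtx"]).T@c["R"]
    o=-c["R"].T@c["t"]; return (o+d*((z-o[2])/d[:,2])[:,None])[:,:2]
def circ(p,r=None):
    p0=[*((p.max(0)+p.min(0))/2),r or np.ptp(p,0).mean()/2]
    f=lambda q:np.hypot(*(p-q[:2]).T)-(r or q[2])
    s=least_squares(f,p0[:2] if r else p0,loss="soft_l1",f_scale=1.)
    return s.x, np.sqrt(np.mean(s.fun**2)), np.median(abs(f(s.x)))
E
python3 - <<'E'
from h import *
boxes=dict(top=dict(large=(232,225,308,295),med=(342,228,405,288),small=(160,310,215,360)),
 side=dict(large=(250,235,322,295),med=(318,185,375,230),small=(265,335,318,380)))
R=dict(large=75,med=60,small=45)
for n in("top","side"):
    c=load(n);P=cloud(c);hsv=cv2.cvtColor(c["image"],cv2.COLOR_RGB2HSV)
    for m,(a,b,d,e) in boxes[n].items():
        k=np.zeros((480,640),np.uint8);h=hsv[b:e,a:d]
        k[b:e,a:d]=cv2.inRange(h,(5,90,80),(22,255,255))
        z=P[...,2];k2=k*((abs(z-8)<6))
        k2=cv2.morphologyEx(k2,cv2.MORPH_OPEN,np.ones((2,2)))
        ys,xs=np.nonzero(k2);w=cast(c,np.c_[xs,ys],8)
        hull=cv2.convexHull(w.astype(np.float32))[:,0]
        print(n,m,k.sum()//255,len(w),"zmed",np.median(z[k2>0]).round(1),"free",[np.round(x,1) for x in circ(hull)],"fix",[np.round(x,1) for x in circ(hull,R[m])])
c=load("top");P=cloud(c)
# things above table, connected by height slices
for lo,hi,nm in((88,102,"salt top"),(102,112,"jam lid"),(135,172,"mill top/nut"),(94,104,'mug/teal'),(52,64,"tin"),(9,15,"board")):
    k=((P[...,2]>lo)&(P[...,2]<hi)&(P[...,0]<800)).astype(np.uint8);k[380:]=0
    N,l,st,ce=cv2.connectedComponentsWithStats(k)
    for i in range(1,N):
        if st[i,4]>40:
            q=P[l==i];print(nm,ce[i].round(),st[i,4],"mid",((q.max(0)+q.min(0))/2).round(),"mean",q.mean(0).round(1),"ext",np.ptp(q,0).round())
im=cv2.cvtColor(c["image"],cv2.COLOR_RGB2BGR)[215:365,150:490]
cv2.imwrite("pics/crop1.png",cv2.resize(im,None,fx=2.3,fy=2.3,interpolation=cv2.INTER_CUBIC))
E
```

```text
top large 2555 2516 zmed 8.0 free [array([594.6, 108.3,  73.1]), np.float64(0.6), np.float64(0.4)] fix [array([594.4, 108.6]), np.float64(2.0), np.float64(2.0)]
top med 876 802 zmed 7.7 free [array([ 600.6, -144.1,   58.2]), np.float64(0.8), np.float64(0.4)] fix [array([ 601.8, -145.3]), np.float64(1.9), np.float64(0.9)]
top small 360 331 zmed 7.3 free [array([411.4, 290.8,  42.8]), np.float64(1.7), np.float64(0.5)] fix [array([413.1, 293.2]), np.float64(3.0), np.float64(0.7)]
side large 1703 1568 zmed 9.6 free [array([592.8, 113.8,  72.4]), np.float64(0.6), np.float64(0.3)] fix [array([593.7, 113. ]), np.float64(2.8), np.float64(2.6)]
side med 633 513 zmed 9.6 free [array([ 598.5, -138. ,   57. ]), np.float64(1.0), np.float64(0.5)] fix [array([ 599.8, -140.8]), np.float64(3.0), np.float64(1.5)]
side small 563 526 zmed 9.0 free [array([410.3, 296.8,  42.6]), np.float64(0.5), np.float64(0.4)] fix [array([412.4, 295.8]), np.float64(2.5), np.float64(1.6)]
salt top [ 38. 219.] 513 mid [672. 618.  95.] mean [669.9 620.6  94.8] ext [252. 145.  14.]
salt top [179. 189.] 185 mid [758. 331.  
[... 3705 characters left out ...]
board [284. 252.] 93 mid [614.  74.  11.] mean [615.5  75.5  10.3] ext [52. 31.  4.]
board [ 20. 280.] 96 mid [541. 696.  12.] mean [542.3 695.   12.1] ext [124.  71.   6.]
board [388. 267.] 41 mid [ 582. -174.   12.] mean [ 581.1 -178.7   10.4] ext [37. 33.  5.]
board [260. 278.] 77 mid [554. 136.  11.] mean [552.8 133.2  10.3] ext [48. 32.  5.]
board [452. 333.] 2601 mid [ 425. -332.   12.] mean [ 424.6 -326.1   11.8] ext [149. 164.   6.]
board [305. 325.] 105 mid [447.  14.  12.] mean [440.5  21.6  11.1] ext [58. 50.  6.]
board [318. 318.] 49 mid [453.  -6.  12.] mean [457.8  -7.8  11.5] ext [42. 24.  6.]
board [ 19. 323.] 54 mid [441. 689.  12.] mean [441.4 684.3  11.3] ext [34. 30.  6.]
```

View pics/crop1.png

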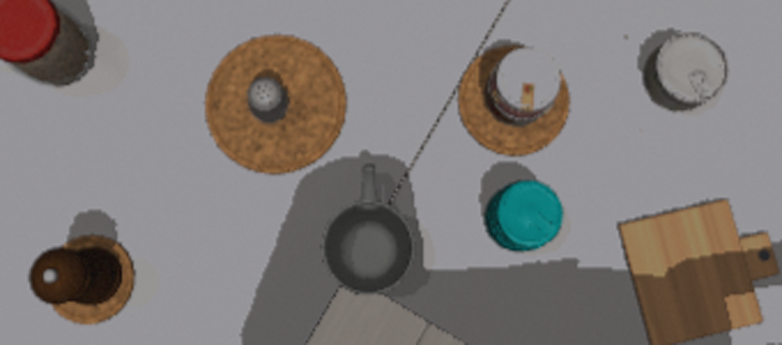

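The three cork mats in the top view are at (270,260), about 150 mm, holding the salt; (373,258), about 120 mm, holding the jam; and (190,337), about 90 mm, holding the mill. The disc at (422,178) is pink, so it isn't a mat I want.

There are two jar candidates. The one at (378,250) has a pale lid and label and stands on the medium mat, so it is the jam jar; the crop confirms this. The one at (378,308) is turquoise, a decoy. The board at (452,333) is empty.

Order of moves: jam to the board, mill to medium, salt to small, jam to large. I'll first turn the tool to yaw 0, so that tool x = world x, y = −y and z = −z.

```bash
python3 -m crank '[{"az":0.134,"hand":0.088},{"az":0.134,"hand":0.088},{"az":0.133,"hand":0.088},{"x":0.03,"y":-0.03,"hand":0.088},{"x":0.03,"y":-0.03,"hand":0.088},{"x":0.03,"y":-0.03,"hand":0.088},{"x":0.03,"y":-0.03,"hand":0.088},{"x":0.03,"y":-0.03,"hand":0.088},{"x":0.03,"y":-0.03,"hand":0.088},{"x":0.03,"y":-0.03,"hand":0.088}]' 20
```

```text
schema error: expected keys ax, ay, az, x, y, z, hand
```

```bash
python3 -m crank '[{"ax":0,"ay":0,"az":0.134,"x":0,"y":0,"z":0,"hand":0.088},{"ax":0,"ay":0,"az":0.134,"x":0,"y":0,"z":0,"hand":0.088},{"ax":0,"ay":0,"az":0.133,"x":0,"y":0,"z":0,"hand":0.088},{"ax":0,"ay":0,"az":0,"x":0.03,"y":-0.03,"z":0,"hand":0.088},{"ax":0,"ay":0,"az":0,"x":0.03,"y":-0.03,"z":0,"hand":0.088},{"ax":0,"ay":0,"az":0,"x":0.03,"y":-0.03,"z":0,"hand":0.088},{"ax":0,"ay":0,"az":0,"x":0.03,"y":-0.03,"z":0,"hand":0.088},{"ax":0,"ay":0,"az":0,"x":0.03,"y":-0.03,"z":0,"hand":0.088},{"ax":0,"ay":0,"az":0,"x":0.03,"y":-0.03,"z":0,"hand":0.088},{"ax":0,"ay":0,"az":0,"x":0.03,"y":-0.03,"z":0,"hand":0.088}]' 20
```

```text
time: 1.1
eef_pos: [434.9, -318.3, 238.4]
ee_rot: [1.0, -0.001, -0.0, -0.0]
ft_force: [1.4, -0.7, -0.1]
gripper_width: 87.9
grasp_force: 0.0
```

```bash
python3 -m crank '[{"ax":0,"ay":0,"az":0,"x":0.0245,"y":-0.0255,"z":0,"hand":0.088},{"ax":0,"ay":0,"az":0,"x":0.0245,"y":-0.0255,"z":0,"hand":0.088},{"ax":0,"ay":0,"az":0,"x":0.0245,"y":-0.0255,"z":0,"hand":0.088},{"ax":0,"ay":0,"az":0,"x":0.0245,"y":-0.0255,"z":0,"hand":0.088},{"ax":0,"ay":0,"az":0,"x":0.0245,"y":-0.0255,"z":0,"hand":0.088},{"ax":0,"ay":0,"az":0,"x":0.0245,"y":-0.0255,"z":0,"hand":0.088},{"ax":0,"ay":0,"az":0,"x":0.0245,"y":-0.0255,"z":0,"hand":0.088},{"ax":0,"ay":0,"az":0,"x":0,"y":0,"z":0.04,"hand":0.088},{"ax":0,"ay":0,"az":0,"x":0,"y":0,"z":0.04,"hand":0.088},{"ax":0,"ay":0,"az":0,"x":0,"y":0,"z":0,"hand":0.088}]'; python3 - <<'E'
from cell import robot
import cv2
a=robot.camera("side")["image"][120:260,270:470];b=robot.camera("top")["image"][190:330,300:500]
cv2.imwrite("pics/c2.png",cv2.resize(cv2.vconcat([a,b])[:,:,::-1],None,fx=2.1,fy=2.1,interpolation=cv2.INTER_CUBIC))
E
```

```text
time: 2.1
eef_pos: [601.7, -139.4, 152.0]
ee_rot: [1.0, -0.0, -0.006, -0.002]
ft_force: [-1.2, 0.1, -0.5]
gripper_width: 88.0
grasp_force: 0.0
```

View pics/c2.png

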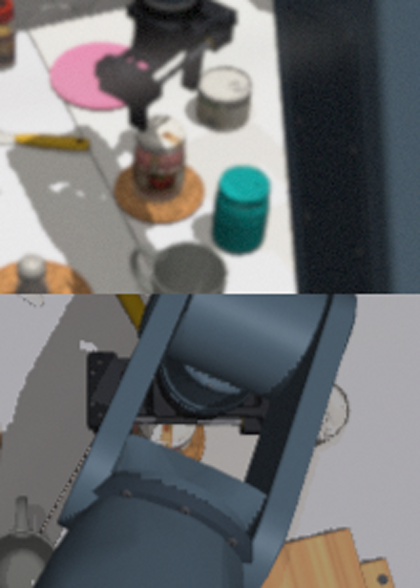

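The fingers straddle the pale-lidded jar: left finger (140,115), right finger (195,85), lid (165,130) in the upper crop. Next I descend part way and let it settle.

```bash
python3 -m crank '[{"ax":0,"ay":0,"az":0,"x":0,"y":0,"z":0.01,"hand":0.088},{"ax":0,"ay":0,"az":0,"x":0,"y":0,"z":0.01,"hand":0.088},{"ax":0,"ay":0,"az":0,"x":0,"y":0,"z":0.01,"hand":0.088},{"ax":0,"ay":0,"az":0,"x":0,"y":0,"z":0,"hand":0.088},{"ax":0,"ay":0,"az":0,"x":0,"y":0,"z":0,"hand":0.088},{"ax":0,"ay":0,"az":0,"x":0,"y":0,"z":0,"hand":0.088},{"ax":0,"ay":0,"az":0,"x":0,"y":0,"z":0,"hand":0.088},{"ax":0,"ay":0,"az":0,"x":0,"y":0,"z":0,"hand":0.088},{"ax":0,"ay":0,"az":0,"x":0,"y":0,"z":0,"hand":0.088},{"ax":0,"ay":0,"az":0,"x":0,"y":0,"z":0,"hand":0.088}]'; python3 -c "
from cell import robot
s=robot.get_state();print(s['eef_pos'],s['ee_rot'],s['joints'])"
```

```text
time: 3.2
eef_pos: [605.8, -141.6, 128.8]
ee_rot: [1.0, -0.001, 0.0, 0.0]
ft_force: [0.7, -0.3, -0.5]
gripper_width: 88.1
grasp_force: 0.0
[ 605.83578833 -141.63037852  128.82083445] [ 9.99999824e-01 -5.88220392e-04  6.92272055e-05  3.19041256e-05] [-4.20138598e-01  3.96334963e-01  1.57044990e+00 -2.03230316e-06
  1.17465535e+00  1.15183495e+00]
```

```bash
python3 -m crank '[{"ax":0,"ay":0,"az":0,"x":0,"y":0,"z":0.0105,"hand":0.088},{"ax":0,"ay":0,"az":0,"x":0,"y":0,"z":0.0105,"hand":0.088},{"ax":0,"ay":0,"az":0,"x":0,"y":0,"z":0.0105,"hand":0.088},{"ax":0,"ay":0,"az":0,"x":0,"y":0,"z":0.0105,"hand":0.088},{"ax":0,"ay":0,"az":0,"x":0,"y":0,"z":0.0105,"hand":0.088},{"ax":0,"ay":0,"az":0,"x":0,"y":0,"z":0.0105,"hand":0.088},{"ax":0,"ay":0,"az":0,"x":0,"y":0,"z":0.01,"hand":0.088},{"ax":0,"ay":0,"az":0,"x":0,"y":0,"z":0,"hand":0.088},{"ax":0,"ay":0,"az":0,"x":0,"y":0,"z":0,"hand":0.088},{"ax":0,"ay":0,"az":0,"x":0,"y":0,"z":0,"hand":0.088}]' && python3 -m crank '[{"ax":0,"ay":0,"az":0,"x":0,"y":0,"z":0,"hand":0.08},{"ax":0,"ay":0,"az":0,"x":0,"y":0,"z":0,"hand":0.075},{"ax":0,"ay":0,"az":0,"x":0,"y":0,"z":0,"hand":0.07},{"ax":0,"ay":0,"az":0,"x":0,"y":0,"z":0,"hand":0.06},{"ax":0,"ay":0,"az":0,"x":0,"y":0,"z":0,"hand":0.05},{"ax":0,"ay":0,"az":0,"x":0,"y":0,"z":0,"hand":0.05},{"ax":0,"ay":0,"az":0,"x":0,"y":0,"z":0,"hand":0.05},{"ax":0,"ay":0,"az":0,"x":0,"y":0,"z":0,"hand":0.05},{"ax":0,"ay":0,"az":0,"x":0,"y":0,"z":0,"hand":0.05},{"ax":0,"ay":0,"az":0,"x":0,"y":0,"z":0,"hand":0.05}]' 30
```

```text
time: 4.2
eef_pos: [606.3, -141.8, 56.3]
ee_rot: [1.0, -0.001, 0.001, 0.0]
ft_force: [0.7, -0.7, -0.8]
gripper_width: 87.9
grasp_force: 0.0
time: 5.2
eef_pos: [606.1, -142.3, 56.2]
ee_rot: [1.0, -0.001, 0.0, 0.001]
ft_force: [-2.2, -4.9, 5.3]
gripper_width: 66.8
grasp_force: 30.0
```

```bash
python3 -m crank '[{"ax":0,"ay":0,"az":0,"x":0,"y":0,"z":-0.005,"hand":0.05},{"ax":0,"ay":0,"az":0,"x":0,"y":0,"z":-0.01,"hand":0.05},{"ax":0,"ay":0,"az":0,"x":0,"y":0,"z":-0.015,"hand":0.05},{"ax":0,"ay":0,"az":0,"x":0,"y":0,"z":-0.015,"hand":0.05},{"ax":0,"ay":0,"az":0,"x":0,"y":0,"z":-0.015,"hand":0.05},{"ax":0,"ay":0,"az":0,"x":0,"y":0,"z":-0.015,"hand":0.05},{"ax":0,"ay":0,"az":0,"x":0,"y":0,"z":-0.015,"hand":0.05},{"ax":0,"ay":0,"az":0,"x":0,"y":0,"z":-0.015,"hand":0.05},{"ax":0,"ay":0,"az":0,"x":0,"y":0,"z":-0.015,"hand":0.05},{"ax":0,"ay":0,"az":0,"x":0,"y":0,"z":0,"hand":0.05}]'; python3 - <<'E'
from cell import robot
import cv2,numpy as np
for n in("side","top"):
    c=robot.camera(n);np.savez(f"pics/{n}1.npz",**c)
cv2.imwrite("pics/s1.png",np.load("pics/side1.npz")["image"][:,:,::-1])
E
```

```text
time: 6.2
eef_pos: [607.4, -142.3, 179.0]
ee_rot: [1.0, -0.001, 0.002, 0.001]
ft_force: [0.9, -0.8, -3.3]
gripper_width: 66.8
grasp_force: 30.0
```

View pics/s1.png

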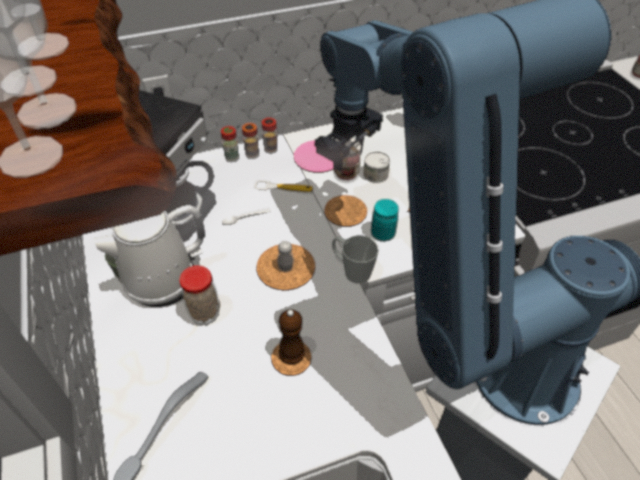

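```bash
python3 -m crank '[{"ax":0,"ay":0,"az":0,"x":-0.01,"y":0.01,"z":0,"hand":0.05},{"ax":0,"ay":0,"az":0,"x":-0.024,"y":0.023,"z":0,"hand":0.05},{"ax":0,"ay":0,"az":0,"x":-0.028,"y":0.027,"z":0,"hand":0.05},{"ax":0,"ay":0,"az":0,"x":-0.03,"y":0.029,"z":0,"hand":0.05},{"ax":0,"ay":0,"az":0,"x":-0.03,"y":0.029,"z":0,"hand":0.05},{"ax":0,"ay":0,"az":0,"x":-0.028,"y":0.027,"z":0,"hand":0.05},{"ax":0,"ay":0,"az":0,"x":-0.022,"y":0.021,"z":0,"hand":0.05},{"ax":0,"ay":0,"az":0,"x":-0.011,"y":0.011,"z":0,"hand":0.05},{"ax":0,"ay":0,"az":0,"x":0,"y":0,"z":0,"hand":0.05},{"ax":0,"ay":0,"az":0,"x":0,"y":0,"z":0,"hand":0.05}]'; python3 - <<'E'
from h import *
from cell import robot
for n in("side","top"):
    c=robot.camera(n);np.savez(f"pics/{n}2.npz",**c)
s=robot.get_state();print(s["eef_pos"].round(1))
boxes=dict(top=(335,228,410,290),side=(318,185,375,232))
for n,(a,b,d,e) in boxes.items():
    c=load(n,2);P=cloud(c);hsv=cv2.cvtColor(c["image"],cv2.COLOR_RGB2HSV);k=np.zeros((480,640),np.uint8)
    k[b:e,a:d]=cv2.inRange(hsv[b:e,a:d],(5,90,60),(22,255,255))
    ys,xs=np.nonzero(k*(abs(P[...,2]-8)<6));w=cast(c,np.c_[xs,ys],8)
    print(n,len(w),w.mean(0),*circ(cv2.convexHull(w.astype(np.float32))[:,0]))
    z=P[...,2];q=P[(abs(z-12)<3)&(P[...,0]>340)&(P[...,0]<510)&(P[...,1]<-240)&(P[...,1]>-430)]
    print("board rect",cv2.minAreaRect(q[:,:2].astype(np.float32)),q.mean(0),len(q))
E
```

```text
time: 7.3
eef_pos: [421.8, -318.3, 175.0]
ee_rot: [1.0, -0.001, -0.0, -0.001]
ft_force: [-1.1, -0.8, -4.5]
gripper_width: 66.9
grasp_force: 30.0
[ 422.6 -317.7  175.3]
top 1769 [ 603.04986096 -141.39105681] [ 603.405555   -141.32740527   58.5346921 ] 0.4427589866932137 0.30223828769596395
board rect ((424.16448974609375, -320.8717956542969), (130.03543090820312, 120.55996704101562), 13.12598705291748) [ 427.87865617 -298.43115644   11.74459734] 1113
side 952 [ 602.23427649 -138.36342986] [ 603.12363685 -139.29588096   57.57339373] 0.8258369316153744 0.4060340233788331
board rect ((483.1908264160156, -282.70599365234375), (25.56633758544922, 81.47319793701172), 27.70542335510254) [ 471.8521379  -274.24918733   12.38178672] 60
```

```bash
python3 -m crank '[{"ax":0,"ay":0,"az":0,"x":0.001,"y":0.003,"z":0.008,"hand":0.05},{"ax":0,"ay":0,"az":0,"x":0,"y":0,"z":0.014,"hand":0.05},{"ax":0,"ay":0,"az":0,"x":0,"y":0,"z":0.016,"hand":0.05},{"ax":0,"ay":0,"az":0,"x":0,"y":0,"z":0.016,"hand":0.05},{"ax":0,"ay":0,"az":0,"x":0,"y":0,"z":0.016,"hand":0.05},{"ax":0,"ay":0,"az":0,"x":0,"y":0,"z":0.014,"hand":0.05},{"ax":0,"ay":0,"az":0,"x":0,"y":0,"z":0.01,"hand":0.05},{"ax":0,"ay":0,"az":0,"x":0,"y":0,"z":0.01,"hand":0.05},{"ax":0,"ay":0,"az":0,"x":0,"y":0,"z":0.006,"hand":0.05},{"ax":0,"ay":0,"az":0,"x":0,"y":0,"z":0.002,"hand":0.05}]' && python3 -m crank '[{"ax":0,"ay":0,"az":0,"x":0,"y":0,"z":0.001,"hand":0.05},{"ax":0,"ay":0,"az":0,"x":0,"y":0,"z":0.001,"hand":0.05},{"ax":0,"ay":0,"az":0,"x":0,"y":0,"z":0.001,"hand":0.05},{"ax":0,"ay":0,"az":0,"x":0,"y":0,"z":0,"hand":0.05},{"ax":0,"ay":0,"az":0,"x":0,"y":0,"z":0,"hand":0.05},{"ax":0,"ay":0,"az":0,"x":0,"y":0,"z":0,"hand":0.05},{"ax":0,"ay":0,"az":0,"x":0,"y":0,"z":0,"hand":0.05},{"ax":0,"ay":0,"az":0,"x":0,"y":0,"z":0,"hand":0.05},{"ax":0,"ay":0,"az":0,"x":0,"y":0,"z":0,"hand":0.05},{"ax":0,"ay":0,"az":0,"x":0,"y":0,"z":0,"hand":0.05}]'
```

```text
time: 8.4
eef_pos: [423.4, -321.2, 63.0]
ee_rot: [1.0, -0.001, -0.0, -0.0]
ft_force: [-0.4, 0.5, -5.3]
gripper_width: 67.0
grasp_force: 30.0
time: 9.4
eef_pos: [423.6, -321.4, 60.7]
ee_rot: [1.0, -0.001, 0.0, 0.0]
ft_force: [-0.3, 0.9, -4.5]
gripper_width: 66.7
grasp_force: 30.0
```

```bash
python3 -m crank '[{"ax":0,"ay":0,"az":0,"x":0,"y":0,"z":0.0005,"hand":0.05},{"ax":0,"ay":0,"az":0,"x":0,"y":0,"z":0.0005,"hand":0.05},{"ax":0,"ay":0,"az":0,"x":0,"y":0,"z":0.0005,"hand":0.05},{"ax":0,"ay":0,"az":0,"x":0,"y":0,"z":0,"hand":0.05},{"ax":0,"ay":0,"az":0,"x":0,"y":0,"z":0,"hand":0.068},{"ax":0,"ay":0,"az":0,"x":0,"y":0,"z":0,"hand":0.072},{"ax":0,"ay":0,"az":0,"x":0,"y":0,"z":0,"hand":0.08},{"ax":0,"ay":0,"az":0,"x":0,"y":0,"z":0,"hand":0.088},{"ax":0,"ay":0,"az":0,"x":0,"y":0,"z":0,"hand":0.088},{"ax":0,"ay":0,"az":0,"x":0,"y":0,"z":0,"hand":0.088}]'
```

```text
time: 10.4
eef_pos: [423.6, -321.4, 59.2]
ee_rot: [1.0, -0.001, 0.0, 0.0]
ft_force: [-0.7, 0.4, 0.7]
gripper_width: 88.2
grasp_force: 0.0
```

```bash
python3 -m crank '[{"ax":0,"ay":0,"az":0,"x":0,"y":0,"z":-0.01,"hand":0.088},{"ax":0,"ay":0,"az":0,"x":0,"y":0,"z":-0.02,"hand":0.088},{"ax":0,"ay":0,"az":0,"x":0,"y":0,"z":-0.03,"hand":0.088},{"ax":0,"ay":0,"az":0,"x":0,"y":0,"z":-0.03,"hand":0.088},{"ax":0,"ay":0,"az":0,"x":0,"y":0,"z":-0.03,"hand":0.088},{"ax":0,"ay":0,"az":0,"x":0,"y":-0.03,"z":-0.03,"hand":0.088},{"ax":0,"ay":0,"az":0,"x":0,"y":-0.04,"z":-0.02,"hand":0.088},{"ax":0,"ay":0,"az":0,"x":0,"y":-0.048,"z":0,"hand":0.088},{"ax":0,"ay":0,"az":0,"x":0,"y":-0.048,"z":0,"hand":0.088},{"ax":0,"ay":0,"az":0,"x":0,"y":-0.048,"z":0,"hand":0.088}]'; python3 - <<'E'
from h import *
from cell import robot
for n in("side","top"):
    c=robot.camera(n);np.savez(f"pics/{n}3.npz",**c);P=cloud(c)
    o=-c["R"].T@c["t"]
    m=(abs(P[...,0]-415)<50)&(abs(P[...,1]-290)<50)
    for lo,hi,r in((136,146,25),(134,150,25),(60,110,29)):
        q=P[m&(P[...,2]>lo)&(P[...,2]<hi)]
        if len(q)>8: print(n,lo,hi,len(q),q.mean(0).round(1),*circ(q[:,:2],r))
    k=P[m&(P[...,2]>163)];print("knob",len(k),k.mean(0) if len(k) else 0)
E
```

```text
time: 11.4
eef_pos: [423.6, -105.9, 230.3]
ee_rot: [1.0, -0.001, 0.001, 0.0]
ft_force: [1.1, -0.4, -0.5]
gripper_width: 87.9
grasp_force: 0.0
side 136 146 101 [407.6 298.  141.8] [419.19492326 284.91625135] 1.5893148847745033 1.1230303544560414
side 134 150 178 [408.6 295.6 143.9] [419.94064228 284.544257  ] 2.678153009065625 1.6419603204297868
side 60 110 269 [407.9 299.1  78.7] [424.88903427 280.05192934] 2.7216327563222755 1.723138160079067
knob 27 [416.31583389 287.25360194 168.34232358]
top 136 146 109 [418.2 277.9 142.4] [418.75742985 288.66107966] 1.8688166314496153 1.0505975562350045
top 134 150 214 [418.7 280.1 144.7] [418.70691713 289.21733777] 3.4169402452820616 2.2208725795148965
top 60 110 117 [418.5 273.2  71.4] [418.17175021 298.58692486] 2.105180684155313 1.391632799867697
knob 28 [418.86924864 285.73861861 166.62444413]
```

```bash
python3 -m crank '[{"ax":0,"ay":0,"az":0,"x":-0.005,"y":-0.048,"z":0,"hand":0.088},{"ax":0,"ay":0,"az":0,"x":0,"y":-0.048,"z":0,"hand":0.088},{"ax":0,"ay":0,"az":0,"x":0,"y":-0.048,"z":0,"hand":0.088},{"ax":0,"ay":0,"az":0,"x":0,"y":-0.048,"z":0,"hand":0.088},{"ax":0,"ay":0,"az":0,"x":0,"y":-0.048,"z":0,"hand":0.088},{"ax":0,"ay":0,"az":0,"x":0,"y":-0.048,"z":0,"hand":0.088},{"ax":0,"ay":0,"az":0,"x":0,"y":-0.048,"z":0,"hand":0.088},{"ax":0,"ay":0,"az":0,"x":0,"y":-0.038,"z":0,"hand":0.088},{"ax":0,"ay":0,"az":0,"x":0,"y":-0.02,"z":0,"hand":0.088},{"ax":0,"ay":0,"az":0,"x":0,"y":0,"z":0,"hand":0.088}]' && python3 -m crank '[{"ax":0,"ay":0,"az":0,"x":0,"y":0,"z":0.005,"hand":0.088},{"ax":0,"ay":0,"az":0,"x":0,"y":0,"z":0.01,"hand":0.088},{"ax":0,"ay":0,"az":0,"x":0,"y":0,"z":0.01,"hand":0.088},{"ax":0,"ay":0,"az":0,"x":0,"y":0,"z":0,"hand":0.088},{"ax":0,"ay":0,"az":0,"x":0,"y":0,"z":0,"hand":0.088},{"ax":0,"ay":0,"az":0,"x":0,"y":0,"z":0,"hand":0.088},{"ax":0,"ay":0,"az":0,"x":0,"y":0,"z":0,"hand":0.088},{"ax":0,"ay":0,"az":0,"x":0,"y":0,"z":0,"hand":0.088},{"ax":0,"ay":0,"az":0,"x":0,"y":0,"z":0,"hand":0.088},{"ax":0,"ay":0,"az":0,"x":0,"y":0,"z":0,"hand":0.088}]'
```

```text
time: 12.5
eef_pos: [419.5, 288.4, 229.7]
ee_rot: [1.0, 0.001, 0.0, -0.0]
ft_force: [-0.5, -0.7, 0.4]
gripper_width: 87.6
grasp_force: 0.0
time: 13.5
eef_pos: [419.3, 286.7, 204.3]
ee_rot: [1.0, -0.001, 0.0, -0.0]
ft_force: [0.8, -0.1, 0.7]
gripper_width: 88.1
grasp_force: 0.0
```

Now down 85 mm to TCP z 119, with the pads at about 130 mm above the foot, and close.

```bash
python3 -m crank '[{"ax":0,"ay":0,"az":0,"x":0,"y":0,"z":0.01,"hand":0.088},{"ax":0,"ay":0,"az":0,"x":0,"y":0,"z":0.013,"hand":0.088},{"ax":0,"ay":0,"az":0,"x":0,"y":0,"z":0.013,"hand":0.088},{"ax":0,"ay":0,"az":0,"x":0,"y":0,"z":0.013,"hand":0.088},{"ax":0,"ay":0,"az":0,"x":0,"y":0,"z":0.013,"hand":0.088},{"ax":0,"ay":0,"az":0,"x":0,"y":0,"z":0.013,"hand":0.088},{"ax":0,"ay":0,"az":0,"x":0,"y":0,"z":0.01,"hand":0.088},{"ax":0,"ay":0,"az":0,"x":0,"y":0,"z":0,"hand":0.088},{"ax":0,"ay":0,"az":0,"x":0,"y":0,"z":0,"hand":0.088},{"ax":0,"ay":0,"az":0,"x":0,"y":0,"z":0,"hand":0.08}]' && python3 -m crank '[{"ax":0,"ay":0,"az":0,"x":0,"y":0,"z":0,"hand":0.07},{"ax":0,"ay":0,"az":0,"x":0,"y":0,"z":0,"hand":0.062},{"ax":0,"ay":0,"az":0,"x":0,"y":0,"z":0,"hand":0.056},{"ax":0,"ay":0,"az":0,"x":0,"y":0,"z":0,"hand":0.052},{"ax":0,"ay":0,"az":0,"x":0,"y":0,"z":0,"hand":0.048},{"ax":0,"ay":0,"az":0,"x":0,"y":0,"z":0,"hand":0.04},{"ax":0,"ay":0,"az":0,"x":0,"y":0,"z":0,"hand":0.035},{"ax":0,"ay":0,"az":0,"x":0,"y":0,"z":0,"hand":0.035},{"ax":0,"ay":0,"az":0,"x":0,"y":0,"z":0,"hand":0.035},{"ax":0,"ay":0,"az":0,"x":0,"y":0,"z":0,"hand":0.035}]' 20
```

```text
time: 14.5
eef_pos: [419.8, 286.8, 119.9]
ee_rot: [1.0, -0.001, 0.001, -0.0]
ft_force: [-0.1, 0.4, -0.3]
gripper_width: 82.4
grasp_force: 0.0
time: 15.5
eef_pos: [419.4, 286.7, 119.4]
ee_rot: [1.0, -0.001, 0.0, -0.0]
ft_force: [-0.6, -0.6, 2.0]
gripper_width: 48.0
grasp_force: 19.3
```

```bash
python3 -m crank '[{"ax":0,"ay":0,"az":0,"x":0,"y":0,"z":-0.004,"hand":0.035},{"ax":0,"ay":0,"az":0,"x":0,"y":0,"z":-0.01,"hand":0.035},{"ax":0,"ay":0,"az":0,"x":0,"y":0,"z":-0.016,"hand":0.035},{"ax":0,"ay":0,"az":0,"x":0,"y":0,"z":-0.018,"hand":0.035},{"ax":0,"ay":0,"az":0,"x":0,"y":0,"z":-0.018,"hand":0.035},{"ax":0,"ay":0,"az":0,"x":0,"y":0,"z":-0.018,"hand":0.035},{"ax":0,"ay":0,"az":0,"x":0,"y":0,"z":-0.018,"hand":0.035},{"ax":0,"ay":0,"az":0,"x":0,"y":0,"z":-0.018,"hand":0.035},{"ax":0,"ay":0,"az":0,"x":0,"y":0,"z":-0.01,"hand":0.035},{"ax":0,"ay":0,"az":0,"x":0,"y":0,"z":0,"hand":0.035}]'; python3 - <<'E'
from cell import robot
import cv2,numpy as np
c=robot.camera("side");np.savez("pics/side4.npz",**c);np.savez("pics/top4.npz",**robot.camera("top"))
cv2.imwrite("pics/s4.png",cv2.resize(c["image"][180:420,180:460,::-1],None,fx=2,fy=2))
from h import *
for n,(a,b,d,e) in dict(top=(155,305,220,365),side=(262,332,320,382)).items():
    c=load(n,4);P=cloud(c);hsv=cv2.cvtColor(c["image"],cv2.COLOR_RGB2HSV);k=np.zeros((480,640),np.uint8)
    k[b:e,a:d]=cv2.inRange(hsv[b:e,a:d],(5,90,60),(22,255,255))
    ys,xs=np.nonzero(k*(abs(P[...,2]-8)<6));w=cast(c,np.c_[xs,ys],8)
    if len(w)>20: print(n,len(w),w.mean(0),*circ(cv2.convexHull(w.astype(np.float32))[:,0]))
E
```

```text
time: 16.5
eef_pos: [420.1, 286.9, 251.0]
ee_rot: [1.0, -0.001, 0.001, -0.001]
ft_force: [0.8, 0.3, -1.4]
gripper_width: 47.9
grasp_force: 19.5
top 326 [415.32391799 267.81614725] [415.69462309 290.83120186  40.18906033] 6.3455511345286695 0.7292705231497258
side 1048 [413.67912938 296.46055687] [414.13899421 295.76213632  42.87300414] 0.5039666767686777 0.32112709313755516
```

View pics/s4.png

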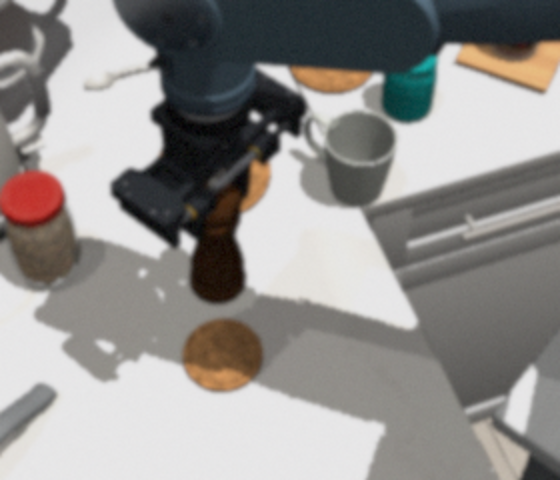

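The mill is held clear at (217,250) in the crop with the small mat bare below at (222,353), but it seems to lean slightly. I'll check against the projected vertical.

```bash
python3 - <<'E'
from h import *
c=load("side",4);P=cloud(c)
m=(abs(P[...,0]-419)<60)&(abs(P[...,1]-287)<60)&(P[...,2]>125)&(P[...,2]<235)
# exclude gripper: brown (R>B)
im=c["image"].astype(int);m&=(im[...,0]-im[...,2]>8)
def pr(X): p=c["mtx"]@(c["R"]@np.array(X)+c["t"]);return p[:2]/p[2]
a,b=pr([419.4,286.8,138]),pr([419.4,286.8,268]);print("expected axis",a,b)
ys,xs=np.nonzero(m)
for y in range(ys.min(),ys.max()+1,5):
    x=xs[ys==y]
    if len(x)>3: print(y,x.min(),x.max(),x.mean().round(1),"exp",(a[0]+(b[0]-a[0])*(y-a[1])/(b[1]-a[1])).round(1),P[y,int(x.mean())].round(0))
E
```

```text
expected axis [289.7910577  319.83255246] [287.39099392 281.13386053]
303 278 297 287.5 exp 288.7 [407. 304. 227.]
308 277 299 288.0 exp 289.1 [408. 301. 207.]
313 276 300 288.0 exp 289.4 [404. 306. 198.]
318 275 300 287.5 exp 289.7 [405. 308. 183.]
323 276 300 288.0 exp 290.0 [402. 310. 171.]
328 279 298 288.5 exp 290.3 [402. 311. 154.]
```

```bash
python3 -m crank '[{"ax":0,"ay":0,"az":0,"x":0.004,"y":0.0096,"z":0,"hand":0.035},{"ax":0,"ay":0,"az":0,"x":0.01,"y":0.023,"z":0,"hand":0.035},{"ax":0,"ay":0,"az":0,"x":0.0166,"y":0.0385,"z":0,"hand":0.035},{"ax":0,"ay":0,"az":0,"x":0.0166,"y":0.0385,"z":0,"hand":0.035},{"ax":0,"ay":0,"az":0,"x":0.0166,"y":0.0385,"z":0,"hand":0.035},{"ax":0,"ay":0,"az":0,"x":0.0166,"y":0.0385,"z":0,"hand":0.035},{"ax":0,"ay":0,"az":0,"x":0.0166,"y":0.0385,"z":0,"hand":0.035},{"ax":0,"ay":0,"az":0,"x":0.0166,"y":0.0385,"z":0,"hand":0.035},{"ax":0,"ay":0,"az":0,"x":0.0166,"y":0.0385,"z":0,"hand":0.035},{"ax":0,"ay":0,"az":0,"x":0.0166,"y":0.0385,"z":0,"hand":0.035}]' && python3 -m crank '[{"ax":0,"ay":0,"az":0,"x":0.016,"y":0.037,"z":0,"hand":0.035},{"ax":0,"ay":0,"az":0,"x":0.013,"y":0.03,"z":0,"hand":0.035},{"ax":0,"ay":0,"az":0,"x":0.007,"y":0.016,"z":0,"hand":0.035},{"ax":0,"ay":0,"az":0,"x":0.0018,"y":0.004,"z":0,"hand":0.035},{"ax":0,"ay":0,"az":0,"x":0,"y":0,"z":0,"hand":0.035},{"ax":0,"ay":0,"az":0,"x":0,"y":0,"z":0,"hand":0.035},{"ax":0,"ay":0,"az":0,"x":0,"y":0,"z":0,"hand":0.035},{"ax":0,"ay":0,"az":0,"x":0,"y":0,"z":0,"hand":0.035},{"ax":0,"ay":0,"az":0,"x":0,"y":0,"z":0,"hand":0.035},{"ax":0,"ay":0,"az":0,"x":0,"y":0,"z":0,"hand":0.035}]'
```

```text
time: 17.6
eef_pos: [565.4, -56.5, 248.0]
ee_rot: [1.0, -0.001, -0.001, -0.0]
ft_force: [1.2, -0.2, -1.7]
gripper_width: 48.1
grasp_force: 19.5
time: 18.6
eef_pos: [603.4, -140.8, 249.4]
ee_rot: [1.0, -0.0, 0.0, 0.0]
ft_force: [0.1, 0.4, -1.4]
gripper_width: 47.7
grasp_force: 19.5
```

```bash
python3 -m crank '[{"ax":0,"ay":0,"az":0,"x":0.0005,"y":0.0003,"z":0.008,"hand":0.035},{"ax":0,"ay":0,"az":0,"x":0,"y":0,"z":0.016,"hand":0.035},{"ax":0,"ay":0,"az":0,"x":0,"y":0,"z":0.02,"hand":0.035},{"ax":0,"ay":0,"az":0,"x":0,"y":0,"z":0.02,"hand":0.035},{"ax":0,"ay":0,"az":0,"x":0,"y":0,"z":0.02,"hand":0.035},{"ax":0,"ay":0,"az":0,"x":0,"y":0,"z":0.018,"hand":0.035},{"ax":0,"ay":0,"az":0,"x":0,"y":0,"z":0.012,"hand":0.035},{"ax":0,"ay":0,"az":0,"x":0,"y":0,"z":0.008,"hand":0.035},{"ax":0,"ay":0,"az":0,"x":0,"y":0,"z":0.004,"hand":0.035},{"ax":0,"ay":0,"az":0,"x":0,"y":0,"z":0.002,"hand":0.035}]' && python3 -m crank '[{"ax":0,"ay":0,"az":0,"x":0,"y":0,"z":0.001,"hand":0.035},{"ax":0,"ay":0,"az":0,"x":0,"y":0,"z":0.0005,"hand":0.035},{"ax":0,"ay":0,"az":0,"x":0,"y":0,"z":0.0005,"hand":0.035},{"ax":0,"ay":0,"az":0,"x":0,"y":0,"z":0,"hand":0.035},{"ax":0,"ay":0,"az":0,"x":0,"y":0,"z":0,"hand":0.035},{"ax":0,"ay":0,"az":0,"x":0,"y":0,"z":0,"hand":0.035},{"ax":0,"ay":0,"az":0,"x":0,"y":0,"z":0,"hand":0.035},{"ax":0,"ay":0,"az":0,"x":0,"y":0,"z":0,"hand":0.035},{"ax":0,"ay":0,"az":0,"x":0,"y":0,"z":0,"hand":0.035},{"ax":0,"ay":0,"az":0,"x":0,"y":0,"z":0,"hand":0.035}]'
```

```text
time: 19.6
eef_pos: [604.0, -141.6, 121.1]
ee_rot: [1.0, -0.001, 0.0, 0.0]
ft_force: [-0.2, 0.4, -1.8]
gripper_width: 47.6
grasp_force: 19.5
time: 20.6
eef_pos: [604.0, -141.6, 119.4]
ee_rot: [1.0, -0.001, 0.0, 0.0]
ft_force: [0.2, 0.1, 1.0]
gripper_width: 47.8
grasp_force: 19.4
```

```bash
python3 -m crank '[{"ax":0,"ay":0,"az":0,"x":0,"y":0,"z":0,"hand":0.05},{"ax":0,"ay":0,"az":0,"x":0,"y":0,"z":0,"hand":0.055},{"ax":0,"ay":0,"az":0,"x":0,"y":0,"z":0,"hand":0.065},{"ax":0,"ay":0,"az":0,"x":0,"y":0,"z":0,"hand":0.075},{"ax":0,"ay":0,"az":0,"x":0,"y":0,"z":0,"hand":0.088},{"ax":0,"ay":0,"az":0,"x":0,"y":0,"z":0,"hand":0.088},{"ax":0,"ay":0,"az":0,"x":0,"y":0,"z":-0.01,"hand":0.088},{"ax":0,"ay":0,"az":0,"x":0,"y":0,"z":-0.02,"hand":0.088},{"ax":0,"ay":0,"az":0,"x":0,"y":0,"z":-0.03,"hand":0.088},{"ax":0,"ay":0,"az":0,"x":0,"y":0,"z":-0.03,"hand":0.088}]'
```

```text
time: 21.6
eef_pos: [603.7, -141.4, 210.6]
ee_rot: [1.0, -0.001, -0.0, -0.0]
ft_force: [-0.2, -0.2, -0.2]
gripper_width: 87.9
grasp_force: 0.0
```

```bash
python3 -m crank '[{"ax":0,"ay":0,"az":0,"x":-0.002,"y":-0.02,"z":0,"hand":0.088},{"ax":0,"ay":0,"az":0,"x":-0.002,"y":-0.04,"z":0,"hand":0.088},{"ax":0,"ay":0,"az":0,"x":-0.002,"y":-0.045,"z":0,"hand":0.088},{"ax":0,"ay":0,"az":0,"x":-0.002,"y":-0.045,"z":0,"hand":0.088},{"ax":0,"ay":0,"az":0,"x":-0.002,"y":-0.045,"z":0,"hand":0.088},{"ax":0,"ay":0,"az":0,"x":0,"y":-0.04,"z":0,"hand":0.088},{"ax":0,"ay":0,"az":0,"x":0,"y":-0.021,"z":0,"hand":0.088},{"ax":0,"ay":0,"az":0,"x":0,"y":0,"z":0.025,"hand":0.088},{"ax":0,"ay":0,"az":0,"x":0,"y":0,"z":0.025,"hand":0.088},{"ax":0,"ay":0,"az":0,"x":0,"y":0,"z":0.02,"hand":0.088}]'; python3 - <<'E'
from h import *
from cell import robot
for n in("side","top"):
    c=robot.camera(n);np.savez(f"pics/{n}5.npz",**c);P=cloud(c)
c=load("side",5)
cv2.imwrite("pics/s5.png",cv2.resize(c["image"][130:310,220:460,::-1],None,fx=2.5,fy=2.5))
for n,i in (("side",3),("side",5),("top",3),("top",5)):
    P=cloud(load(n,i))
    m=(abs(P[...,0]-594)<30)&(abs(P[...,1]-114)<30)
    for lo,hi,r in((20,70,22),(90,99,0)):
        q=P[m&(P[...,2]>lo)&(P[...,2]<hi)]
        if len(q)>10: print("salt",n,i,lo,len(q),q.mean(0).round(1),circ(q[:,:2],r)[0] if r else "")
    m=(abs(P[...,0]-603)<40)&(abs(P[...,1]+141)<40)
    q=P[m&(P[...,2]>134)&(P[...,2]<150)];k=P[m&(P[...,2]>163)&(P[...,2]<172)]
    if len(q)>10: print("mill",n,i,circ(q[:,:2],25)[0],k.mean(0))
E
```

```text
time: 22.6
eef_pos: [593.0, 115.7, 137.6]
ee_rot: [1.0, 0.0, -0.001, -0.0]
ft_force: [-0.4, 0.3, -0.7]
gripper_width: 87.8
grasp_force: 0.0
salt side 3 20 239 [584.1 125.5  47.2] [596.21095798 112.90642566]
salt side 3 90 93 [590.9 116.6  94.6] 
salt side 5 20 239 [583.9 125.4  47.1] [596.31323573 113.14044159]
salt side 5 90 89 [591.9 116.9  95.1] 
mill side 5 [ 604.25533973 -143.72599134] [ 602.38333353 -141.30430372  167.84277531]
salt top 3 20 112 [582.6 111.1  50.1] [596.91612846 117.07273578]
salt top 3 90 124 [593.3 114.   94.5] 
mill top 5 [ 604.1903306 -141.9246679] [ 602.43216444 -141.06530013  166.13684744]
```

View pics/s5.png

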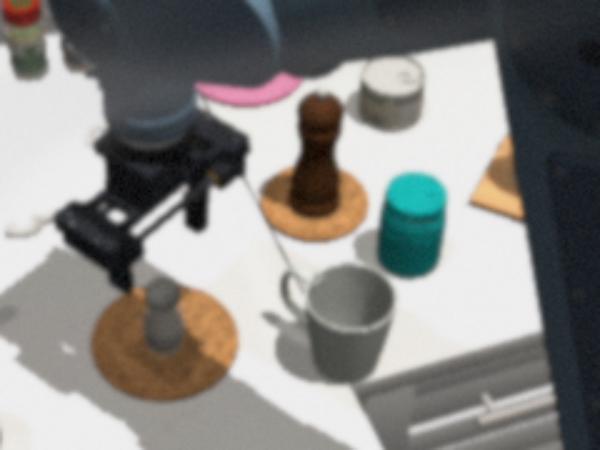

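The mill stands upright mid-mat at (317,190), with its knob measured at (602,−141). The fingers straddle the salt shaker at (163,310). Next: descend and grip it.

```bash
python3 -m crank '[{"ax":0,"ay":0,"az":0,"x":0.0015,"y":0,"z":0.01,"hand":0.088},{"ax":0,"ay":0,"az":0,"x":0,"y":0,"z":0.013,"hand":0.088},{"ax":0,"ay":0,"az":0,"x":0,"y":0,"z":0.014,"hand":0.088},{"ax":0,"ay":0,"az":0,"x":0,"y":0,"z":0.014,"hand":0.088},{"ax":0,"ay":0,"az":0,"x":0,"y":0,"z":0.014,"hand":0.088},{"ax":0,"ay":0,"az":0,"x":0,"y":0,"z":0.013,"hand":0.088},{"ax":0,"ay":0,"az":0,"x":0,"y":0,"z":0.01,"hand":0.088},{"ax":0,"ay":0,"az":0,"x":0,"y":0,"z":0.006,"hand":0.088},{"ax":0,"ay":0,"az":0,"x":0,"y":0,"z":0,"hand":0.088},{"ax":0,"ay":0,"az":0,"x":0,"y":0,"z":0,"hand":0.08}]' && python3 -m crank '[{"ax":0,"ay":0,"az":0,"x":0,"y":0,"z":0,"hand":0.07},{"ax":0,"ay":0,"az":0,"x":0,"y":0,"z":0,"hand":0.06},{"ax":0,"ay":0,"az":0,"x":0,"y":0,"z":0,"hand":0.052},{"ax":0,"ay":0,"az":0,"x":0,"y":0,"z":0,"hand":0.048},{"ax":0,"ay":0,"az":0,"x":0,"y":0,"z":0,"hand":0.044},{"ax":0,"ay":0,"az":0,"x":0,"y":0,"z":0,"hand":0.04},{"ax":0,"ay":0,"az":0,"x":0,"y":0,"z":0,"hand":0.03},{"ax":0,"ay":0,"az":0,"x":0,"y":0,"z":0,"hand":0.03},{"ax":0,"ay":0,"az":0,"x":0,"y":0,"z":0,"hand":0.03},{"ax":0,"ay":0,"az":0,"x":0,"y":0,"z":0,"hand":0.03}]' 15
```

```text
time: 23.7
eef_pos: [596.0, 114.5, 45.5]
ee_rot: [1.0, -0.001, 0.0, -0.0]
ft_force: [-0.3, -1.4, 0.8]
gripper_width: 82.2
grasp_force: 0.0
time: 24.7
eef_pos: [595.8, 114.6, 45.3]
ee_rot: [1.0, -0.001, 0.0, -0.0]
ft_force: [-0.1, 0.7, 1.2]
gripper_width: 38.8
grasp_force: 14.9
```

```bash
python3 -m crank '[{"ax":0,"ay":0,"az":0,"x":0,"y":0,"z":-0.004,"hand":0.03},{"ax":0,"ay":0,"az":0,"x":0,"y":0,"z":-0.008,"hand":0.03},{"ax":0,"ay":0,"az":0,"x":0,"y":0,"z":-0.012,"hand":0.03},{"ax":0,"ay":0,"az":0,"x":0,"y":0,"z":-0.014,"hand":0.03},{"ax":0,"ay":0,"az":0,"x":0,"y":0,"z":-0.014,"hand":0.03},{"ax":0,"ay":0,"az":0,"x":0,"y":0,"z":-0.014,"hand":0.03},{"ax":0,"ay":0,"az":0,"x":0,"y":0,"z":-0.01,"hand":0.03},{"ax":0,"ay":0,"az":0,"x":0,"y":0,"z":-0.004,"hand":0.03},{"ax":0,"ay":0,"az":0,"x":0,"y":0,"z":0,"hand":0.03},{"ax":0,"ay":0,"az":0,"x":0,"y":0,"z":0,"hand":0.03}]'; python3 - <<'E'
from h import *
from cell import robot
for n in("side","top"):
    c=robot.camera(n);np.savez(f"pics/{n}6.npz",**c)
cv2.imwrite("pics/s6.png",cv2.resize(load("side",6)["image"][130:390,200:400,::-1],None,fx=2.2,fy=2.2))
for n,(a,b,d,e) in dict(top=(230,220,312,300),side=(250,235,322,295)).items():
    c=load(n,6);P=cloud(c);hsv=cv2.cvtColor(c["image"],cv2.COLOR_RGB2HSV);k=np.zeros((480,640),np.uint8)
    k[b:e,a:d]=cv2.inRange(hsv[b:e,a:d],(5,90,60),(22,255,255))
    ys,xs=np.nonzero(k*(abs(P[...,2]-8)<6));w=cast(c,np.c_[xs,ys],8)
    if len(w)>20: print(n,len(w),w.mean(0),*circ(cv2.convexHull(w.astype(np.float32))[:,0]))
for i in(5,6):
    c=load("top",i);P=cloud(c);hsv=cv2.cvtColor(c["image"],cv2.COLOR_RGB2HSV);k=np.zeros((480,640),np.uint8)
    k[305:365,155:220]=cv2.inRange(hsv[305:365,155:220],(5,90,60),(22,255,255))
    ys,xs=np.nonzero(k*(abs(P[...,2]-8)<6));w=cast(c,np.c_[xs,ys],8)
    if len(w)>20: print("small",i,len(w),w.mean(0),*circ(cv2.convexHull(w.astype(np.float32))[:,0]))
E
```

```text
time: 25.7
eef_pos: [595.3, 114.5, 124.7]
ee_rot: [1.0, -0.001, -0.0, -0.0]
ft_force: [0.9, -0.6, -1.2]
gripper_width: 38.6
grasp_force: 14.7
top 886 [575.48439459 104.55765935] [596.24448232 110.50755605  72.2134138 ] 2.905162217071523 0.6172453243796028
side 1899 [593.48368776 116.79714247] [596.77020212 112.98419429  72.55004845] 0.5162181433839499 0.41676711486816487
small 6 26 [416.75430941 334.51125953] [411.02138403 300.99937903  36.29729802] 2.759471072418626 0.9100372178853959
```

View pics/s6.png

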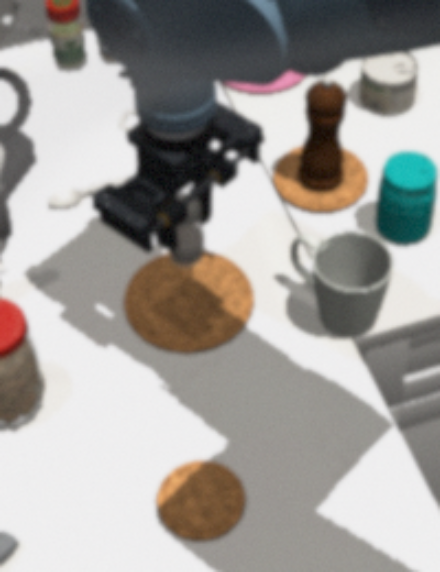

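Salt is held clear at (188,240). The large mat is bare, centre about (596.5,111.5). Moving to the small mat at about (414,294).

```bash
python3 -m crank '[{"ax":0,"ay":0,"az":0,"x":-0.01,"y":-0.01,"z":0,"hand":0.03},{"ax":0,"ay":0,"az":0,"x":-0.022,"y":-0.022,"z":0,"hand":0.03},{"ax":0,"ay":0,"az":0,"x":-0.03,"y":-0.03,"z":0,"hand":0.03},{"ax":0,"ay":0,"az":0,"x":-0.03,"y":-0.03,"z":0,"hand":0.03},{"ax":0,"ay":0,"az":0,"x":-0.03,"y":-0.03,"z":0,"hand":0.03},{"ax":0,"ay":0,"az":0,"x":-0.028,"y":-0.028,"z":0,"hand":0.03},{"ax":0,"ay":0,"az":0,"x":-0.02,"y":-0.02,"z":0,"hand":0.03},{"ax":0,"ay":0,"az":0,"x":-0.0113,"y":-0.0095,"z":0,"hand":0.03},{"ax":0,"ay":0,"az":0,"x":0,"y":0,"z":0,"hand":0.03},{"ax":0,"ay":0,"az":0,"x":0,"y":0,"z":0,"hand":0.03}]' && python3 -m crank '[{"ax":0,"ay":0,"az":0,"x":0,"y":0,"z":0.008,"hand":0.03},{"ax":0,"ay":0,"az":0,"x":0,"y":0,"z":0.013,"hand":0.03},{"ax":0,"ay":0,"az":0,"x":0,"y":0,"z":0.014,"hand":0.03},{"ax":0,"ay":0,"az":0,"x":0,"y":0,"z":0.014,"hand":0.03},{"ax":0,"ay":0,"az":0,"x":0,"y":0,"z":0.008,"hand":0.03},{"ax":0,"ay":0,"az":0,"x":0,"y":0,"z":0.003,"hand":0.03},{"ax":0,"ay":0,"az":0,"x":0,"y":0,"z":0,"hand":0.03},{"ax":0,"ay":0,"az":0,"x":0,"y":0,"z":0,"hand":0.03},{"ax":0,"ay":0,"az":0,"x":0,"y":0,"z":0,"hand":0.03},{"ax":0,"ay":0,"az":0,"x":0,"y":0,"z":0,"hand":0.03}]'; python3 - <<'E'
from h import *
from cell import robot
c=robot.camera("side");np.savez("pics/side7.npz",**c)
print(robot.get_state()["eef_pos"])
cv2.imwrite("pics/s7.png",cv2.resize(c["image"][270:400,210:370,::-1],None,fx=3.5,fy=3.5))
P=cloud(c);im=c["image"].astype(int)
q=P[(abs(P[...,0]-414)<24)&(abs(P[...,1]-294)<24)&(P[...,2]>30)&(P[...,2]<55)];print(len(q),circ(q[:,:2],22)[0] if len(q)>9 else 0)
E
```

```text
time: 26.8
eef_pos: [415.0, 294.0, 125.3]
ee_rot: [1.0, -0.0, 0.0, 0.0]
ft_force: [0.5, -0.2, -0.8]
gripper_width: 38.9
grasp_force: 14.7
time: 27.8
eef_pos: [415.0, 294.4, 65.8]
ee_rot: [1.0, -0.001, 0.001, -0.0]
ft_force: [-0.5, 0.8, -2.1]
gripper_width: 38.7
grasp_force: 14.7
[414.94812875 294.40762181  65.7400223 ]
72 [414.78879906 293.12928437]
```

View pics/s7.png

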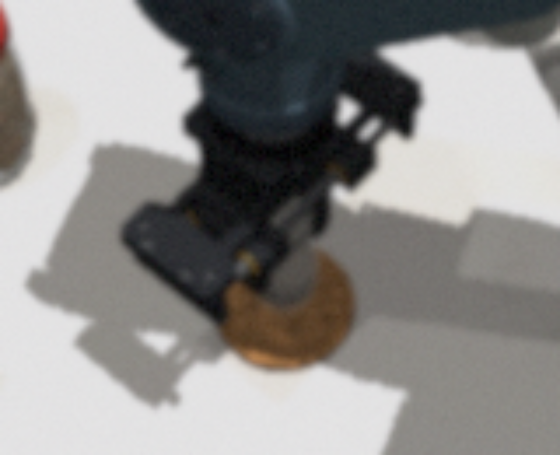

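The salt at (292,280) hangs about 20 mm over the small mat (288,305), aligned. Lowering it and releasing.

```bash
python3 -m crank '[{"ax":0,"ay":0,"az":0,"x":0,"y":0,"z":0.005,"hand":0.03},{"ax":0,"ay":0,"az":0,"x":0,"y":0,"z":0.005,"hand":0.03},{"ax":0,"ay":0,"az":0,"x":0,"y":0,"z":0.004,"hand":0.03},{"ax":0,"ay":0,"az":0,"x":0,"y":0,"z":0.003,"hand":0.03},{"ax":0,"ay":0,"az":0,"x":0,"y":0,"z":0.002,"hand":0.03},{"ax":0,"ay":0,"az":0,"x":0,"y":0,"z":0.001,"hand":0.03},{"ax":0,"ay":0,"az":0,"x":0,"y":0,"z":0.0005,"hand":0.03},{"ax":0,"ay":0,"az":0,"x":0,"y":0,"z":0,"hand":0.03},{"ax":0,"ay":0,"az":0,"x":0,"y":0,"z":0,"hand":0.03},{"ax":0,"ay":0,"az":0,"x":0,"y":0,"z":0,"hand":0.03}]'
```

```text
time: 28.85
eef_pos: [415.0, 294.2, 45.3]
ee_rot: [1.0, -0.001, 0.0, -0.0]
ft_force: [-1.1, -2.4, 6.9]
gripper_width: 38.9
grasp_force: 15.2
```

Contact. Release and rise.

```bash
python3 -m crank '[{"ax":0,"ay":0,"az":0,"x":0,"y":0,"z":0,"hand":0.042},{"ax":0,"ay":0,"az":0,"x":0,"y":0,"z":0,"hand":0.048},{"ax":0,"ay":0,"az":0,"x":0,"y":0,"z":0,"hand":0.06},{"ax":0,"ay":0,"az":0,"x":0,"y":0,"z":0,"hand":0.075},{"ax":0,"ay":0,"az":0,"x":0,"y":0,"z":0,"hand":0.088},{"ax":0,"ay":0,"az":0,"x":0,"y":0,"z":0,"hand":0.088},{"ax":0,"ay":0,"az":0,"x":0,"y":0,"z":-0.01,"hand":0.088},{"ax":0,"ay":0,"az":0,"x":0,"y":0,"z":-0.025,"hand":0.088},{"ax":0,"ay":0,"az":0,"x":0,"y":0,"z":-0.035,"hand":0.088},{"ax":0,"ay":0,"az":0,"x":0,"y":0,"z":-0.04,"hand":0.088}]' && python3 -m crank '[{"ax":0,"ay":0,"az":0,"x":0,"y":0.03,"z":-0.03,"hand":0.088},{"ax":0,"ay":0,"az":0,"x":0,"y":0.04,"z":-0.02,"hand":0.088},{"ax":0,"ay":0,"az":0,"x":0,"y":0.048,"z":0,"hand":0.088},{"ax":0,"ay":0,"az":0,"x":0,"y":0.048,"z":0,"hand":0.088},{"ax":0,"ay":0,"az":0,"x":0,"y":0.048,"z":0,"hand":0.088},{"ax":0,"ay":0,"az":0,"x":0,"y":0.048,"z":0,"hand":0.088},{"ax":0,"ay":0,"az":0,"x":0,"y":0.048,"z":0,"hand":0.088},{"ax":0,"ay":0,"az":0,"x":0,"y":0.048,"z":0,"hand":0.088},{"ax":0,"ay":0,"az":0,"x":0,"y":0.048,"z":0,"hand":0.088},{"ax":0,"ay":0,"az":0,"x":0,"y":0.048,"z":0,"hand":0.088}]'; python3 - <<'E'
from h import *
from cell import robot
for n in("side","top"):
    c=robot.camera(n);np.savez(f"pics/{n}8.npz",**c);P=cloud(c);z=P[...,2]
    m=(abs(P[...,0]-414)<24)&(abs(P[...,1]-294)<24)
    q=P[m&(z>20)&(z<65)];k=P[m&(z>90)&(z<102)];print("salt",n,circ(q[:,:2],22)[0],k.mean(0),len(k))
    q=P[(abs(P[...,0]-424)<45)&(abs(P[...,1]+321)<45)&(z>104)&(z<116)]
    if len(q): print("jam",n,len(q),q.mean(0),np.ptp(q,0))
    b=dict(top=(155,305,220,365),side=(262,332,320,382))[n];hsv=cv2.cvtColor(c["image"],cv2.COLOR_RGB2HSV);k=np.zeros((480,640),np.uint8)
    k[b[1]:b[3],b[0]:b[2]]=cv2.inRange(hsv[b[1]:b[3],b[0]:b[2]],(5,90,60),(22,255,255))
    ys,xs=np.nonzero(k*(abs(z-8)<6));w=cast(c,np.c_[xs,ys],8)
    print("small",n,*circ(cv2.convexHull(w.astype(np.float32))[:,0]))
    b=dict(top=(230,220,312,300),side=(250,235,322,295))[n];k[:]=0
    k[b[1]:b[3],b[0]:b[2]]=cv2.inRange(hsv[b[1]:b[3],b[0]:b[2]],(5,90,60),(22,255,255))
    ys,xs=np.nonzero(k*(abs(z-8)<6));w=cast(c,np.c_[xs,ys],8)
    print("large",n,*circ(cv2.convexHull(w.astype(np.float32))[:,0]))
E
```

```text
time: 29.85
eef_pos: [413.8, 293.9, 155.7]
ee_rot: [1.0, -0.001, -0.001, 0.0]
ft_force: [-0.3, -0.9, -0.2]
gripper_width: 87.9
grasp_force: 0.0
time: 30.85
eef_pos: [413.7, -161.8, 205.8]
ee_rot: [1.0, -0.001, 0.001, 0.0]
ft_force: [0.9, 0.3, 0.6]
gripper_width: 87.9
grasp_force: 0.0
salt side [414.36109467 292.03087452] [410.73391285 294.61871802  95.31596242] 144
jam side 168 [ 436.17046728 -313.23394078  110.78236946] [39.93215051 60.3267818  11.51536572]
small side [413.80209221 295.98613167  42.78434846] 0.5431108216969281 0.4250652039754925
large side [596.99084459 112.62644849  72.74643701] 0.45503092570107845 0.3283667715065235
salt top [413.11002683 297.4563321 ] [413.36793891 292.44467962  94.41506982] 148
small top [414.66394621 294.16526853  43.64680653] 0.36284376757496295 0.2367690238736131
large top [597.03029313 110.93422272  73.13411127] 0.5199437025272206 0.3560711202547253
```

```bash
python3 -m crank '[{"ax":0,"ay":0,"az":0,"x":0.009,"y":0.045,"z":0,"hand":0.088},{"ax":0,"ay":0,"az":0,"x":0,"y":0.045,"z":0,"hand":0.088},{"ax":0,"ay":0,"az":0,"x":0,"y":0.04,"z":0,"hand":0.088},{"ax":0,"ay":0,"az":0,"x":0,"y":0.022,"z":0,"hand":0.088},{"ax":0,"ay":0,"az":0,"x":0,"y":0.0095,"z":0.01,"hand":0.088},{"ax":0,"ay":0,"az":0,"x":0,"y":0,"z":0.025,"hand":0.088},{"ax":0,"ay":0,"az":0,"x":0,"y":0,"z":0.02,"hand":0.088},{"ax":0,"ay":0,"az":0,"x":0,"y":0,"z":0,"hand":0.088},{"ax":0,"ay":0,"az":0,"x":0,"y":0,"z":0,"hand":0.088},{"ax":0,"ay":0,"az":0,"x":0,"y":0,"z":0,"hand":0.088}]'
```

```text
time: 31.95
eef_pos: [423.6, -321.2, 151.0]
ee_rot: [1.0, -0.0, 0.001, 0.001]
ft_force: [0.4, -1.0, 0.0]
gripper_width: 88.1
grasp_force: 0.0
```

Exactly over it: down 91 mm to z 60, grip, lift.

```bash
python3 -m crank '[{"ax":0,"ay":0,"az":0,"x":0,"y":0,"z":0.01,"hand":0.088},{"ax":0,"ay":0,"az":0,"x":0,"y":0,"z":0.013,"hand":0.088},{"ax":0,"ay":0,"az":0,"x":0,"y":0,"z":0.014,"hand":0.088},{"ax":0,"ay":0,"az":0,"x":0,"y":0,"z":0.014,"hand":0.088},{"ax":0,"ay":0,"az":0,"x":0,"y":0,"z":0.014,"hand":0.088},{"ax":0,"ay":0,"az":0,"x":0,"y":0,"z":0.013,"hand":0.088},{"ax":0,"ay":0,"az":0,"x":0,"y":0,"z":0.009,"hand":0.088},{"ax":0,"ay":0,"az":0,"x":0,"y":0,"z":0.004,"hand":0.088},{"ax":0,"ay":0,"az":0,"x":0,"y":0,"z":0,"hand":0.088},{"ax":0,"ay":0,"az":0,"x":0,"y":0,"z":0,"hand":0.08}]' && python3 -m crank '[{"ax":0,"ay":0,"az":0,"x":0,"y":0,"z":0,"hand":0.075},{"ax":0,"ay":0,"az":0,"x":0,"y":0,"z":0,"hand":0.07},{"ax":0,"ay":0,"az":0,"x":0,"y":0,"z":0,"hand":0.065},{"ax":0,"ay":0,"az":0,"x":0,"y":0,"z":0,"hand":0.05},{"ax":0,"ay":0,"az":0,"x":0,"y":0,"z":0,"hand":0.05},{"ax":0,"ay":0,"az":0,"x":0,"y":0,"z":0,"hand":0.05},{"ax":0,"ay":0,"az":0,"x":0,"y":0,"z":0,"hand":0.05},{"ax":0,"ay":0,"az":0,"x":0,"y":0,"z":0,"hand":0.05},{"ax":0,"ay":0,"az":0,"x":0,"y":0,"z":0,"hand":0.05},{"ax":0,"ay":0,"az":0,"x":0,"y":0,"z":0,"hand":0.05}]' 30 && python3 -m crank '[{"ax":0,"ay":0,"az":0,"x":0,"y":0,"z":-0.005,"hand":0.05},{"ax":0,"ay":0,"az":0,"x":0,"y":0,"z":-0.01,"hand":0.05},{"ax":0,"ay":0,"az":0,"x":0,"y":0,"z":-0.016,"hand":0.05},{"ax":0,"ay":0,"az":0,"x":0,"y":0,"z":-0.018,"hand":0.05},{"ax":0,"ay":0,"az":0,"x":0,"y":0,"z":-0.018,"hand":0.05},{"ax":0,"ay":0,"az":0,"x":0,"y":0,"z":-0.018,"hand":0.05},{"ax":0,"ay":0,"az":0,"x":0,"y":0,"z":-0.018,"hand":0.05},{"ax":0,"ay":0,"az":0,"x":0,"y":0,"z":-0.012,"hand":0.05},{"ax":0,"ay":0,"az":0,"x":0,"y":0,"z":-0.005,"hand":0.05},{"ax":0,"ay":0,"az":0,"x":0,"y":0,"z":0,"hand":0.05}]'
```

```text
time: 32.95
eef_pos: [423.1, -321.6, 59.1]
ee_rot: [1.0, -0.001, 0.0, 0.0]
ft_force: [-0.7, 0.7, 0.8]
gripper_width: 82.3
grasp_force: 0.0
time: 33.95
eef_pos: [423.1, -321.6, 59.2]
ee_rot: [1.0, -0.001, 0.0, 0.0]
ft_force: [-0.7, 0.6, 5.5]
gripper_width: 66.8
grasp_force: 30.0
time: 34.95
eef_pos: [423.0, -321.4, 179.1]
ee_rot: [1.0, -0.001, 0.0, 0.0]
ft_force: [0.2, -0.5, -5.4]
gripper_width: 67.3
grasp_force: 30.0
```

```bash
python3 -m crank '[{"ax":0,"ay":0,"az":0,"x":0.0042,"y":-0.0104,"z":0,"hand":0.05},{"ax":0,"ay":0,"az":0,"x":0.01,"y":-0.025,"z":0,"hand":0.05},{"ax":0,"ay":0,"az":0,"x":0.0166,"y":-0.0414,"z":0,"hand":0.05},{"ax":0,"ay":0,"az":0,"x":0.0166,"y":-0.0414,"z":0,"hand":0.05},{"ax":0,"ay":0,"az":0,"x":0.0166,"y":-0.0414,"z":0,"hand":0.05},{"ax":0,"ay":0,"az":0,"x":0.0166,"y":-0.0414,"z":0,"hand":0.05},{"ax":0,"ay":0,"az":0,"x":0.0166,"y":-0.0414,"z":0,"hand":0.05},{"ax":0,"ay":0,"az":0,"x":0.0166,"y":-0.0414,"z":0,"hand":0.05},{"ax":0,"ay":0,"az":0,"x":0.0166,"y":-0.0414,"z":0,"hand":0.05},{"ax":0,"ay":0,"az":0,"x":0.0166,"y":-0.0414,"z":0,"hand":0.05}]' && python3 -m crank '[{"ax":0,"ay":0,"az":0,"x":0.014,"y":-0.035,"z":0,"hand":0.05},{"ax":0,"ay":0,"az":0,"x":0.0084,"y":-0.021,"z":0,"hand":0.05},{"ax":0,"ay":0,"az":0,"x":0.0032,"y":-0.008,"z":0,"hand":0.05},{"ax":0,"ay":0,"az":0,"x":0.001,"y":-0.0023,"z":0,"hand":0.05},{"ax":0,"ay":0,"az":0,"x":0,"y":0,"z":0,"hand":0.05},{"ax":0,"ay":0,"az":0,"x":0,"y":0,"z":0,"hand":0.05},{"ax":0,"ay":0,"az":0,"x":0,"y":0,"z":0,"hand":0.05},{"ax":0,"ay":0,"az":0,"x":0,"y":0,"z":0,"hand":0.05},{"ax":0,"ay":0,"az":0,"x":0,"y":0,"z":0,"hand":0.05},{"ax":0,"ay":0,"az":0,"x":0,"y":0,"z":0,"hand":0.05}]'
```

```text
time: 35.95
eef_pos: [569.7, 47.9, 177.4]
ee_rot: [1.0, -0.0, -0.001, -0.0]
ft_force: [1.1, 0.2, -4.1]
gripper_width: 66.4
grasp_force: 30.0
time: 36.95
eef_pos: [597.0, 111.1, 178.8]
ee_rot: [1.0, -0.001, 0.0, 0.0]
ft_force: [0.6, 0.0, -5.2]
gripper_width: 67.0
grasp_force: 30.0
```

```bash
python3 -m crank '[{"ax":0,"ay":0,"az":0,"x":0,"y":0,"z":0.008,"hand":0.05},{"ax":0,"ay":0,"az":0,"x":0,"y":0,"z":0.016,"hand":0.05},{"ax":0,"ay":0,"az":0,"x":0,"y":0,"z":0.018,"hand":0.05},{"ax":0,"ay":0,"az":0,"x":0,"y":0,"z":0.018,"hand":0.05},{"ax":0,"ay":0,"az":0,"x":0,"y":0,"z":0.018,"hand":0.05},{"ax":0,"ay":0,"az":0,"x":0,"y":0,"z":0.016,"hand":0.05},{"ax":0,"ay":0,"az":0,"x":0,"y":0,"z":0.012,"hand":0.05},{"ax":0,"ay":0,"az":0,"x":0,"y":0,"z":0.009,"hand":0.05},{"ax":0,"ay":0,"az":0,"x":0,"y":0,"z":0.004,"hand":0.05},{"ax":0,"ay":0,"az":0,"x":0,"y":0,"z":0.002,"hand":0.05}]' && python3 -m crank '[{"ax":0,"ay":0,"az":0,"x":0,"y":0,"z":0.001,"hand":0.05},{"ax":0,"ay":0,"az":0,"x":0,"y":0,"z":0.0005,"hand":0.05},{"ax":0,"ay":0,"az":0,"x":0,"y":0,"z":0.0005,"hand":0.05},{"ax":0,"ay":0,"az":0,"x":0,"y":0,"z":0,"hand":0.05},{"ax":0,"ay":0,"az":0,"x":0,"y":0,"z":0,"hand":0.05},{"ax":0,"ay":0,"az":0,"x":0,"y":0,"z":0,"hand":0.05},{"ax":0,"ay":0,"az":0,"x":0,"y":0,"z":0,"hand":0.05},{"ax":0,"ay":0,"az":0,"x":0,"y":0,"z":0,"hand":0.05},{"ax":0,"ay":0,"az":0,"x":0,"y":0,"z":0,"hand":0.05},{"ax":0,"ay":0,"az":0,"x":0,"y":0,"z":0,"hand":0.05}]'
```

```text
time: 37.95
eef_pos: [597.1, 111.4, 57.5]
ee_rot: [1.0, -0.001, 0.0, 0.0]
ft_force: [-0.2, 0.7, -3.6]
gripper_width: 67.2
grasp_force: 30.0
time: 38.95
eef_pos: [597.0, 111.4, 55.7]
ee_rot: [1.0, -0.001, -0.0, 0.0]
ft_force: [0.8, 0.5, -5.1]
gripper_width: 67.0
grasp_force: 30.0
```

Still bearing its weight: 0.8 mm more, then release, rise and back off.

```bash
python3 -m crank '[{"ax":0,"ay":0,"az":0,"x":0,"y":0,"z":0.0005,"hand":0.05},{"ax":0,"ay":0,"az":0,"x":0,"y":0,"z":0.0004,"hand":0.05},{"ax":0,"ay":0,"az":0,"x":0,"y":0,"z":0,"hand":0.05},{"ax":0,"ay":0,"az":0,"x":0,"y":0,"z":0,"hand":0.05},{"ax":0,"ay":0,"az":0,"x":0,"y":0,"z":0,"hand":0.068},{"ax":0,"ay":0,"az":0,"x":0,"y":0,"z":0,"hand":0.072},{"ax":0,"ay":0,"az":0,"x":0,"y":0,"z":0,"hand":0.08},{"ax":0,"ay":0,"az":0,"x":0,"y":0,"z":0,"hand":0.088},{"ax":0,"ay":0,"az":0,"x":0,"y":0,"z":0,"hand":0.088},{"ax":0,"ay":0,"az":0,"x":0,"y":0,"z":0,"hand":0.088}]' && python3 -m crank '[{"ax":0,"ay":0,"az":0,"x":0,"y":0,"z":-0.01,"hand":0.088},{"ax":0,"ay":0,"az":0,"x":0,"y":0,"z":-0.02,"hand":0.088},{"ax":0,"ay":0,"az":0,"x":0,"y":0,"z":-0.03,"hand":0.088},{"ax":0,"ay":0,"az":0,"x":0,"y":0,"z":-0.04,"hand":0.088},{"ax":0,"ay":0,"az":0,"x":0,"y":0,"z":-0.04,"hand":0.088},{"ax":0,"ay":0,"az":0,"x":0,"y":0,"z":-0.04,"hand":0.088},{"ax":0,"ay":0,"az":0,"x":-0.03,"y":0.03,"z":-0.02,"hand":0.088},{"ax":0,"ay":0,"az":0,"x":-0.03,"y":0.035,"z":0,"hand":0.088},{"ax":0,"ay":0,"az":0,"x":-0.03,"y":0.035,"z":0,"hand":0.088},{"ax":0,"ay":0,"az":0,"x":-0.03,"y":0.035,"z":0,"hand":0.088}]' && python3 -m crank '[{"ax":0,"ay":0,"az":0,"x":0,"y":0.048,"z":0,"hand":0.088},{"ax":0,"ay":0,"az":0,"x":0,"y":0.048,"z":0,"hand":0.088},{"ax":0,"ay":0,"az":0,"x":0,"y":0.048,"z":0,"hand":0.088},{"ax":0,"ay":0,"az":0,"x":0,"y":0.048,"z":0,"hand":0.088},{"ax":0,"ay":0,"az":0,"x":0,"y":0.048,"z":0,"hand":0.088},{"ax":0,"ay":0,"az":0,"x":0,"y":0.03,"z":0,"hand":0.088},{"ax":0,"ay":0,"az":0,"x":0,"y":0,"z":0,"hand":0.088},{"ax":0,"ay":0,"az":0,"x":0,"y":0,"z":0,"hand":0.088},{"ax":0,"ay":0,"az":0,"x":0,"y":0,"z":0,"hand":0.088},{"ax":0,"ay":0,"az":0,"x":0,"y":0,"z":0,"hand":0.088}]'; python3 - <<'E'
from h import *
from cell import robot
for n in("side","top"):
    c=robot.camera(n);np.savez(f"pics/{n}9.npz",**c);P=cloud(c);z=P[...,2]
    for nm,x,y,lo,hi in(("jam",597,111,104,110),("mill knob",603,-141,163,172),("salt",414,294,90,102)):
        q=P[(abs(P[...,0]-x)<40)&(abs(P[...,1]-y)<40)&(z>lo)&(z<hi)]
        if len(q): print(n,nm,len(q),q.mean(0).round(1),q.max(0)[2].round(1))
cv2.imwrite("pics/end.png",cv2.resize(load("side",9)["image"][120:400,170:480,::-1],None,fx=2,fy=2))
E
```

```text
time: 39.95
eef_pos: [597.1, 111.4, 54.8]
ee_rot: [1.0, -0.001, 0.0, -0.0]
ft_force: [-0.7, -0.0, 0.6]
gripper_width: 88.2
grasp_force: 0.0
time: 40.95
eef_pos: [475.7, -24.4, 255.8]
ee_rot: [1.0, -0.0, 0.001, 0.0]
ft_force: [0.7, -1.1, 0.6]
gripper_width: 88.1
grasp_force: 0.0
time: 41.95
eef_pos: [476.8, -292.1, 255.2]
ee_rot: [1.0, 0.0, 0.0, 0.0]
ft_force: [0.2, 0.1, -0.5]
gripper_width: 87.8
grasp_force: 0.0
side jam 360 [598.2 111.7 107.3] 110.0
side mill knob 13 [ 602.6 -142.1  167.3] 171.0
side salt 146 [411.1 294.7  95.3] 101.0
top jam 524 [599.  111.9 106.3] 109.9
top mill knob 25 [ 602.3 -141.1  166.8] 171.5
top salt 147 [413.  292.4  94.2] 99.0
```

View pics/end.png

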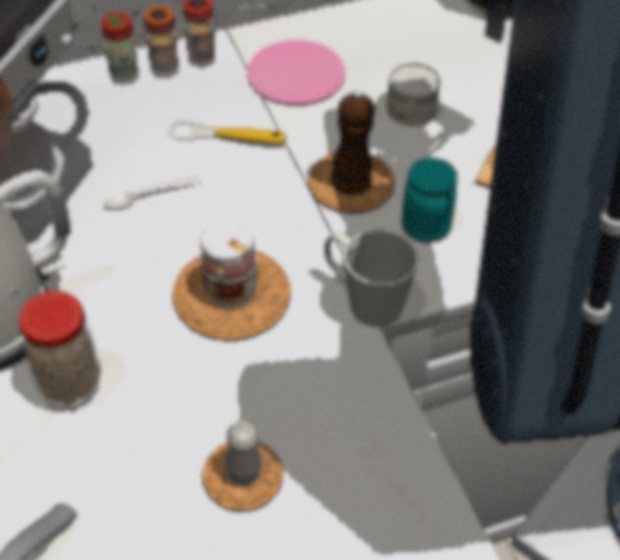

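The final view shows the jam jar at (230,270) on the large mat, the mill at (353,150) on the medium and the salt at (242,455) on the small. All three are upright and measure within about 3 mm of centre, and the mug, nut jar and tin have not been moved.

```bash
python3 -c "
from cell import robot
print(robot.finish_job())"
```

```text
the job is handed in; nothing more can be done
None
```

The job is handed in: salt shaker, pepper mill and jam jar each stand upright on their own mats, measured within about 3 mm of centre, finished at about 42 s; the hand-in gave no verdict.

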